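# Level the circuit board in the rework frame and lock its rotation

## Robot

A 7-joint arm with a two-finger parallel gripper is mounted at the origin on a cart in front of the work surface, level with it; the furniture and walls round the work are solid. World frame = base frame: x ahead of the robot, y to its left, z up, the work surface at z = 0. Lengths are in m, angles in rad, forces in N, time in s.
With the tool pointing down it reaches from about 0.425 to 0.975 m from the base axis. Payload 16.7 kg.
Tool frame: the origin (TCP) lies midway between the tips of the shut fingers; the grasp point (between the pads) lies bot.grip_depth behind it (bot.grip_depth is the distance from the TCP to the grasp point, in m); z points along the fingers, y is the direction in which the jaws open and shut (so a half turn about z gives the same grasp; the last joint's range is limited). The gripper opens to 85 mm and grips with 20 to 120 N. Pads are 22 mm wide; open, the fingers measure 114 mm over their backs; the gripper's body (76 mm by 85 mm) begins 54 mm behind the grasp point. The pads swing forward as they close: fully open they stand 13 mm farther back than shut.
Start: joints at [1.048, 0.426, 0.074, 1.606, -0.034, 1.111, -0.067], TCP at [0.246, -0.628, 0.231] pointing down, gripper open.
Joint ranges: [-2.85, 2.85], [-0.5, 2.14], [-1.23, 1.37], [0.21, 2.46], [-1.02, 4.16], [0.16, 2.05], [-2.73, 2.73]. Speed limits (rad/s): [1.89, 1.89, 2.39, 2.39, 3.01, 3.01, 3.01].

## Interface

Orientations are given as [roll, pitch, yaw] about the fixed x, y, z axes, in that order (R = Rz(yaw) Ry(pitch) Rx(roll)).
In Python, from bench import bot gives the robot as it stands.
- The arm moves only by the shell command python3 -m creep 'ROWS' [FORCE]. ROWS is JSON, a list of rows, each a list of 7 numbers: the turn, a rotation vector about the tool's x, y, z in rad, then the shift along the tool's x, y, z in mm, then the finger opening in mm, from 0 to 85.4. In form: [[ax, ay, az, x, y, z, hand], ...]. A call has 1 to 20 rows; each row is the pose to reach, as a shift and turn from the pose commanded when the call began, along the tool's axes at that moment; what a row does not reach only later rows make up. A row lasts 1/8 s, in which the tool goes at most 62.5 mm and 10.7 degrees, less where a joint would pass 70% of its speed; a pose out of reach is approached as far as the arm can. A call with a gripper value outside its range is refused whole. The fingers move at their own pace and stop on an object; FORCE is the grip in N (left out, the last holds). Time passes only in rows, so rows that repeat a pose let the fingers close. It gives the time, the measured TCP pose, the force and the opening at its end, in the units of the state.
- bot.read_state(): the state, without advancing time (a new reading comes with each control period).
- bot.read_camera(name): name is "side" or "top" or "wrist"; returns the picture (480x640x3 uint8, blue, green, red); there is no depth.
- bot.get_calibration(name): a dict with "fx", "fy", "cx", "cy" (pixels), "origin" and "attitude" of the camera in the world; the wrist camera has in their place "mount" (4x4, takes a point from camera to tool coordinates, whose origin is the TCP and whose axes are the flange's). Camera axes: x right, y up, looking along -z (the intrinsics and any distortion apply to the point x, -y, -z); pixel columns grow to the right and rows downward; lengths in m; the calibration is good to about 2 mm. A picture is of the moment at which its call begins: read the wrist's pose just before it. get_calibration takes no time and is no camera call.
- bot.close_job(): hands the job in, once; it reports no verdict.
The state is a dict: "time_s": time; "joints": joint angles; "qd": joint speeds; "joint_torque": joint torques, N m; "ee_pos": TCP position; "eef_rot": TCP orientation; "ft_force": force on the tool from outside, world axes, zero at the start; "moment": the same for the moment, N m; "grip_width": opening from 0.0 (shut) to 1.0 (fully open).
Only numpy, scipy, OpenCV 4.12 (cv2) and the standard library are available. Lean on these libraries where they do the work, as an engineer would, in place of code of your own. Each camera call takes 0.05 s, during which the arm holds its last target. There are 200 camera calls.

## Task

The green circuit board in the rework frame has been left tilted. Turn it about its long axle until it lies level with its components facing up, then lock the rotation by turning the bar-shaped knob on top of one of the frame's posts clockwise (seen from above) as far as it goes, until the bar stands square across the axle. Leave the round jaw-clamp knob on the other post as it is.

Things in the scene. Friction and masses are not known exactly. Their poses are not given: they have to be found in the camera images.
- rework_frame: Fixed metal frame, 130 (x) x 230 (y) x 162 mm high. Origin: centre of its underside; z up, y along the board's axle, x across it, roughly away from the robot. Posts (30 x 18 mm, 118 mm high) at y = -102 mm (bar knob, the rotation lock, on top) and y = +102 mm (round knob, the jaw clamp, on top). Axle along y at x = 0, z = 100 mm.
- board (a joint): Tilt (rad) of the green board on the axle: 0 level, components up; positive: its edge at the frame's +x raised. Starts 0.45 to 0.85. Board 110 mm across, 150 mm along the axle; level, its upper face is at z = 102.5 mm in the frame, bare beyond 16 mm from the axle, where closed fingertips may press (3 to 6 N). No stop or detent at level: friction holds it wherever it is left.
- lock_knob (a joint): Turn (rad, clockwise from above) of the grey bar knob on the post at x = 0, y = -102 mm. Starts 0 to 0.2, bar nearly along the axle; 1.4 = end stop, locked, bar along the frame's x. Bar direction: 1.4 minus this value, counter-clockwise from the frame's x. Bar 46 mm long, 12 mm thick, z = 134 to 160 mm, on a 12 mm neck. Turns at 0.06 N m, stays as left.
- clamp_knob (a joint): Turn (rad) of the grey round ribbed jaw-clamp knob, 33 mm across, z = 136 to 156 mm, on the post at x = 0, y = +102 mm of the frame; starts at 0. Not to be turned.

How it is judged:
On the way, in this order (a step that is already met when the one before it is completed fails the run):
1. the board is level while the rotation is still unlocked (value of joint board between -0.2 and 0.2 rad and value of joint lock_knob below 0.5 rad), for 0.2 s.
2. the bar knob is turned to its locked stop (value of joint lock_knob above 1.15 rad), for 0.2 s.
At the end, for the whole second after the job is handed in: the board lies level, components up, to within 0.2 rad (11 degrees), at rest, and the bar knob is turned to at least 1.15 rad of its 1.4 rad (within 14 degrees of its locked stop) (value of joint board between -0.2 and 0.2 rad and value of joint lock_knob above 1.15 rad and velocity of joint board between -0.05 and 0.05 rad/s); the robot touches nothing.
It fails at once if the round jaw-clamp knob is turned by more than 0.35 rad (value of joint clamp_knob above 0.35 rad or value of joint clamp_knob below -0.35 rad).
It also fails if it takes over 45 s, if anything falls off the work surface, if the arm or the gripper's body presses on something with over 40 N, if the wrist force passes 120 N, or if a joint passes its speed limit or range.

## Working session

There is one attempt and no reset: what is moved stays moved. The work goes in short steps, Python scripts to look and compute and a shell command to move; the robot and the scene stay as the last step left them, time stands still between calls to the robot, and variables do not carry over. Pictures are saved under pics/ and viewed, about 8 in all and at most 12, crops included, and the job is handed in when it is done.

```bash
mkdir -p pics; python3 - <<'E'
from bench import bot
import cv2,numpy as np
for n in("side","top"):
    cv2.imwrite(f"pics/{n}0.png",bot.read_camera(n)); print(n,bot.get_calibration(n))
print(bot.get_calibration("wrist"),bot.grip_depth); s=bot.read_state(); print(s)
E
```

```text
side {'fx': 544.1055435158618, 'fy': 544.1055435158618, 'cx': 322.4208995702374, 'cy': 237.95681092170088, 'origin': array([ 0.1824976 , -0.4897323 ,  0.68436947]), 'attitude': array([ 0.85792512,  0.0140198 , -0.62510366])}
top {'fx': 589.3956409606443, 'fy': 589.3956409606443, 'cx': 313.84990041384657, 'cy': 229.2719070871396, 'origin': array([0.4800207 , 0.04859211, 0.95230976]), 'attitude': array([ 0.11037996, -0.00671029, -1.55089217])}
{'fx': 354.68291024001866, 'fy': 354.68291024001866, 'cx': 321.6132942372586, 'cy': 237.7543430826506, 'mount': array([[ 6.77614982e-04,  9.52860943e-01,  3.03406599e-01,
         7.69028652e-02],
       [ 9.99999749e-01, -7.08325056e-04, -8.83148686e-06,
         7.34519058e-05],
       [ 2.06495317e-04,  3.03406528e-01, -9.52861184e-01,
        -1.42084802e-01],
       [ 0.00000000e+00,  0.00000000e+00,  0.00000000e+00,
         1.00000000e+00]])} 0.0187
{'time_s': 0.1, 'joints': array([ 1.04751879,  0.42671191,  0.07381102,  1.60653097, -0.03410645,
        1.1108023 , -0.06709596]), 'qd': array([ 0.00107881, -0.00184761,  0.00132304, -0.00198706,  0.00019839,
       -0.00064777, -0.00081821]), 'joint_torque': array([ 8.77615821e-03, -9.51522732e+01,  3.77141967e+00, -4.64402103e+01,
        1.95662538e-02,  6.50000700e-03, -7.81889327e-06]), 'ee_pos': array([ 0.24633459, -0.62805212,  0.23065636]), 'eef_rot': array([-3.14039970e+00,  6.40481276e-05,  3.73785719e-01]), 'ft_force': array([ 0.45030615, -0.49376578, -0.52095066]), 'moment': array([-0.02359068,  0.02310259, -0.02070285]), 'grip_width': 1.0039935933805844}
```

View pics/side0.png

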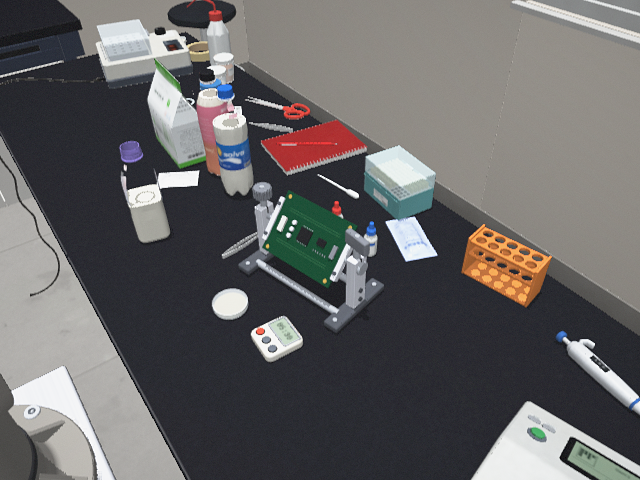

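View pics/top0.png

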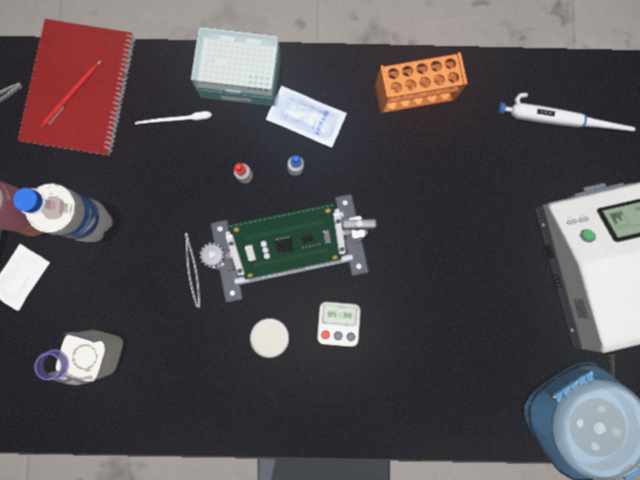

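The side view shows the frame with its +x edge raised. In the top view, the round knob is at about (211,255), the bar knob at about (358,225), and the board lies between them. I'll zoom in and project to get positions.

```bash
cat > h.py <<'E'
from bench import bot
import numpy as np,cv2
from scipy.spatial.transform import Rotation as R
def cam(n,s=None):
    c=bot.get_calibration(n)
    if n=="wrist":
        M=np.array(c["mount"]); T=R.from_euler("xyz",s["eef_rot"]).as_matrix()
        return c,T@M[:3,:3],T@M[:3,3]+s["ee_pos"]
    return c,R.from_euler("xyz",c["attitude"]).as_matrix(),np.array(c["origin"])
def proj(n,P,s=None):
    c,A,o=cam(n,s); p=(np.atleast_2d(P)-o)@A
    return np.c_[c["cx"]+c["fx"]*p[:,0]/-p[:,2], c["cy"]-c["fy"]*p[:,1]/-p[:,2]]
def hit(n,uv,z,s=None):
    c,A,o=cam(n,s); d=A@[(uv[0]-c["cx"])/c["fx"],-(uv[1]-c["cy"])/c["fy"],-1]
    return o+d*(z-o[2])/d[2]
def frame(x,y,yaw,P):
    return np.atleast_2d(P)@R.from_euler("z",yaw).as_matrix().T+[x,y,0]
def shift(target,s):  # world point -> tool mm
    return 1000*R.from_euler("xyz",s["eef_rot"]).as_matrix().T@(np.array(target)-s["ee_pos"])
E
python3 - <<'E'
from h import *
a=hit("top",(211,255),.156);b=hit("top",(358,225),.160);print(a,b,np.linalg.norm(a-b))
top=cv2.imread("pics/top0.png");side=cv2.imread("pics/side0.png")
c=cv2.resize(top[180:315,195:395],None,fx=4,fy=4,interpolation=cv2.INTER_CUBIC);cv2.imwrite("pics/t1.png",c)
E
```

```text
[0.53052689 0.18325801 0.156     ] [ 0.57497743 -0.01464145  0.16      ] 0.2028695277099745
```

View pics/t1.png

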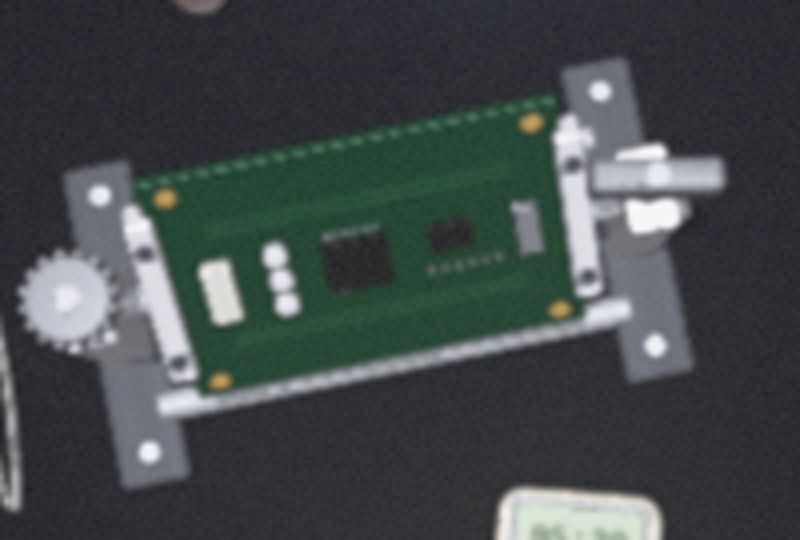

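The crop shows the round knob at (67,300), the bar at (594..724, 175) and the board corners at (137,185), (555,98), (203,393) and (588,318), in 4x crop pixels. I'll fit the frame pose and tilt to these.

```bash
python3 - <<'E'
from h import *
from scipy.optimize import least_squares
uv=np.array([[67,300],[658,174],[137,185],[555,98],[203,393],[588,318]])/4+[195,180]
def model(p):
    x,y,w,t=p; c,s=np.cos(t),np.sin(t)
    bd=[[e*.055*c-.0025*s,f*.075,.1+e*.055*s+.0025*c] for e,f in((1,1),(1,-1),(-1,1),(-1,-1))]
    return frame(x,y,w,[[0,.102,.156],[0,-.102,.16]]+bd)
f=lambda p:(proj("top",model(p))-uv).ravel()
r=least_squares(f,[.55,.08,.2,.6]);print(r.x,r.fun.round(1))
b=[hit("top",np.array(q)/4+[195,180],.16) for q in((594,177),(724,173))];d=b[0]-b[1]
ang=np.arctan2(d[1],d[0]);print("bar world ang",ang,"knob",1.4-(ang-r.x[2]))
x,y,w,t=r.x
s=bot.read_state()
for l in ([0,-.102,.16],[0,.102,.156],[.04,0,.3],[.04,0,.1025]): print(l,frame(x,y,w,l)[0], "tool mm",shift(frame(x,y,w,l)[0],s).round(0))
E
```

```text
[0.55461773 0.0823457  0.22606596 0.85647044] [ 0.4 -0.9  0.3 -0.3 -0.9  0.3  0.8  0.2 -0.8  1.1  0.2 -0.4]
bar world ang 1.6224617657629046 knob 0.0036041952521645992
[0, -0.102, 0.16] [ 0.57748055 -0.01705899  0.16      ] tool mm [ 531. -448.   71.]
[0, 0.102, 0.156] [0.53175491 0.18175038 0.156     ] tool mm [ 561. -650.   75.]
[0.04, 0, 0.3] [0.59359996 0.09131151 0.3       ] tool mm [ 586. -543.  -69.]
[0.04, 0, 0.1025] [0.59359996 0.09131151 0.1025    ] tool mm [ 586. -543.  129.]
```

```bash
python3 -m creep '[[0,0,-0.6,290,-270,-60,0],[0,0,-0.6,290,-270,-60,0],[0,0,-0.6,290,-270,-60,0],[0,0,-0.6,290,-270,-60,0],[0,0,-0.6,290,-270,-60,0],[0,0,-0.6,290,-270,-60,0],[0,0,-1.25,582,-543,-40,0],[0,0,-1.25,582,-543,-40,0],[0,0,-1.25,582,-543,-40,0],[0,0,-1.25,582,-543,-40,0],[0,0,-1.25,582,-543,-40,0],[0,0,-1.25,582,-543,-40,0],[0,0,-1.25,582,-543,-40,0],[0,0,-1.25,582,-543,-40,0],[0,0,-1.25,582,-543,-40,0],[0,0,-1.25,582,-543,30,0],[0,0,-1.25,582,-543,30,0],[0,0,-1.25,582,-543,30,0]]'
python3 - <<'E'
from h import *
s=bot.read_state();print(s)
cv2.imwrite("pics/s2.png",np.hstack([bot.read_camera("side")[150:350,200:440],cv2.resize(bot.read_camera("wrist"),(480,360))[:200]]))
x,y,w=.5546,.0823,.226
print(shift(frame(x,y,w,[.036,0,.1025])[0],s))
E
```

```text
time_s: 2.35
ee_pos: [0.5902, 0.0889, 0.2023]
eef_rot: [-3.141, 0.0, 1.623]
ft_force: [0.0, -0.2, 1.7]
grip_width: 0.003
{'time_s': 2.35, 'joints': array([ 0.17659803,  0.37740343, -0.54602688,  1.78828679,  0.22408068,
        1.03804631, -0.40106783]), 'qd': array([-0.00269071, -0.02083453, -0.00808801, -0.02747789, -0.00336859,
        0.00376275, -0.00017948]), 'joint_torque': array([  0.09747341, -78.61011028,  -7.32855812, -40.83419323,
         0.16229418,  -0.28089138,  -0.10829059]), 'ee_pos': array([0.59015708, 0.08889233, 0.20228063]), 'eef_rot': array([-3.14139302e+00,  1.11938900e-04,  1.62261829e+00]), 'ft_force': array([ 0.01534025, -0.17652672,  1.69341804]), 'moment': array([ 0.01751928, -0.06675445,  0.01490276]), 'grip_width': 0.0032009231700668743}
[ 1.50825395 -0.37561012 99.78054106]
```

View pics/s2.png

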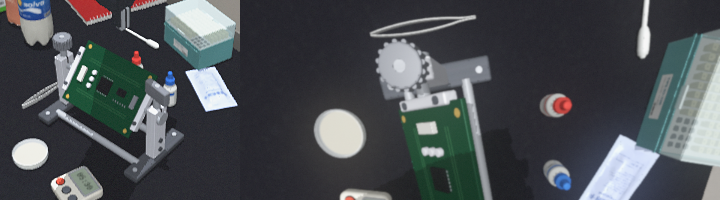

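```bash
python3 - <<'E'
from h import *
s=bot.read_state()
print(proj("side",s["ee_pos"]),proj("side",s["ee_pos"]+[0,0,.1]),proj("wrist",s["ee_pos"],s))
cv2.imwrite("pics/s3.png",np.hstack([bot.read_camera("side")[0:350,200:500],bot.read_camera("wrist")[130:480,100:580]]))
E
```

```text
[[321.77246681 174.24274139]] [[320.74714114 116.52914145]] [[322.75878816 306.00324015]]
```

View pics/s3.png

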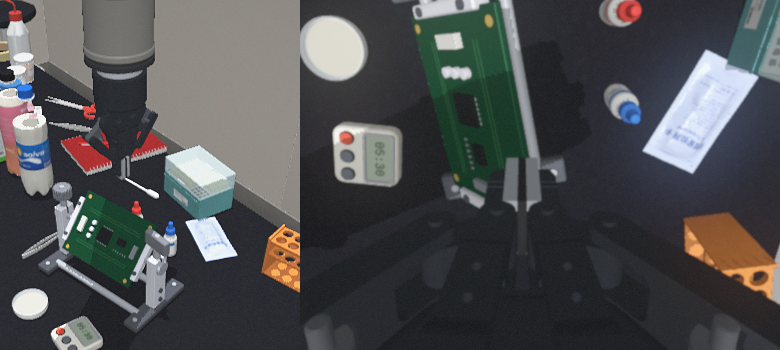

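The side view shows the fingertips at crop (122,175), matching the projection, just above the board's raised edge. Now I'll press down.

```bash
python3 -m creep '[[0,0,0,1,0,25,0],[0,0,0,1,0,50,0],[0,0,0,1,0,56,0],[0,0,0,1,0,61,0],[0,0,0,1,0,66,0],[0,0,0,1,0,71,0],[0,0,0,1,0,75,0],[0,0,0,1,0,79,0],[0,0,0,1,0,83,0],[0,0,0,1,0,87,0]]'
```

```text
time_s: 3.8
ee_pos: [0.6023, 0.0937, 0.1221]
eef_rot: [3.115, -0.005, 1.623]
ft_force: [47.7, 7.5, 24.7]
grip_width: -0.005
```

```bash
python3 -m creep '[[0,0,0,0,0,-20,0],[0,0,0,0,0,-50,0],[0,0,0,0,0,-70,0],[0,0,0,0,0,-70,0]]'
python3 - <<'E'
from h import *
cv2.imwrite("pics/s4.png",np.hstack([cv2.resize(bot.read_camera("side")[100:340,230:430],None,fx=2,fy=2),bot.read_camera("wrist")[0:480,200:580]]))
E
```

```text
time_s: 4.3
ee_pos: [0.5908, 0.0908, 0.1863]
eef_rot: [3.139, -0.0, 1.624]
ft_force: [-0.3, 0.4, -0.3]
grip_width: -0.003
```

View pics/s4.png

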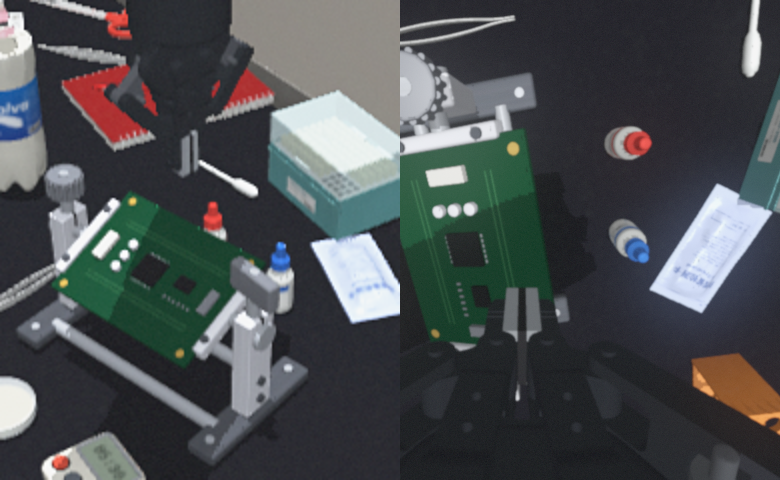

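The board came down partway, then the fingers slid off its outer edge. Corners in the 2x side crop are (128,192), (55,280) and (190,366). I'll estimate the tilt.

```bash
python3 - <<'E'
from h import *
from scipy.optimize import least_squares
uv=np.array([[128,192],[55,280],[190,366]])/2+[230,100]
x,y,w=.5546,.0823,.226
def model(t,dx=0,dy=0):
    c,s=np.cos(t),np.sin(t)
    return frame(x,y,w,[[e*.055*c-.0025*s,f*.075,.1+e*.055*s+.0025*c] for e,f in((1,1),(-1,1),(-1,-1))])
r=least_squares(lambda p:(proj("side",model(p[0]))-uv-p[1:]).ravel(),[.5,0,0]);print(r.x,r.fun.round(1))
s=bot.read_state();t=r.x[0]
for lx in(.024,.028,.036):print(lx,shift(frame(x,y,w,[lx,0,.1025])[0],s).round(1),"surface z",.1+.0025/np.cos(t)+lx*np.tan(t))
E
```

```text
[ 0.38884942 -2.25490197 -0.92608164] [ 2.8 -1.6 -1.   1.7 -1.8 -0.1]
0.024 [ -2.1 -11.8  81.7] surface z 0.11253474589655185
0.028 [-1.4 -7.9 81.7] surface z 0.11417358813614213
0.036 [-0.  -0.  81.7] surface z 0.11745127261532269
```

```bash
python3 -m creep '[[0,0,0,-1,-8,30,0],[0,0,0,-1,-8,55,0],[0,0,0,-1,-8,62,0],[0,0,0,-1,-8,65,0],[0,0,0,-1,-8,68,0],[0,0,0,-1,-8,70,0],[0,0,0,-1,-8,72,0],[0,0,0,-1,-8,72,0]]'
```

```text
time_s: 5.4
ee_pos: [0.5822, 0.0892, 0.1125]
eef_rot: [3.141, -0.0, 1.624]
ft_force: [1.3, 0.7, 3.5]
grip_width: 0.0
```

Contact force is light, at 3.5 N. I'll continue down.

```bash
python3 -m creep '[[0,0,0,0,0,2,0],[0,0,0,0,0,4,0],[0,0,0,0,0,6,0],[0,0,0,0,0,8,0],[0,0,0,0,0,10,0],[0,0,0,0,0,10,0]]'
```

```text
time_s: 6.15
ee_pos: [0.5819, 0.0892, 0.1021]
eef_rot: [-3.141, -0.0, 1.624]
ft_force: [1.1, 1.1, 2.0]
grip_width: 0.003
```

```bash
python3 -m creep '[[0,0,0,0,0,-30,0],[0,0,0,0,0,-90,0],[0,0,0,0,0,-98,0],[0,0,0,-106,-10,-98,50],[0,0,0,-106,-10,-98,50],[0,0,0,-106,-10,-98,50],[0,0,0,-106,-10,-98,50],[0,0,0,-106,-10,-98,50]]'
python3 - <<'E'
from h import *
s=bot.read_state()
print(shift([.5775,-.0171,.138],s))
x,y,w=.5546,.0823,.226
im=bot.read_camera("side")
cv2.imwrite("pics/s5.png",np.hstack([cv2.resize(im[120:340,230:430],None,fx=2,fy=2),bot.read_camera("wrist")[40:480,200:580]]))
for t in(0,.1,.2,-.1):
    c,S=np.cos(t),np.sin(t)
    P=frame(x,y,w,[[e*.055*c-.0025*S,f*.075,.1+e*.055*S+.0025*c] for e,f in((1,1),(-1,1),(-1,-1))])
    print(t,((proj("side",P)+[2.2,.9]-[230,120])*2).round(0).tolist(), (proj("wrist",P,s)[:2]-[200,40]+[400,0]).round(0).tolist())
E
```

```text
time_s: 7.15
ee_pos: [0.5774, -0.0159, 0.2]
eef_rot: [-3.141, -0.0, 1.625]
ft_force: [-0.4, 1.1, -0.5]
grip_width: 0.58
[-1.22412864e+00  4.77051500e-02  6.20008120e+01]
0 [[139.0, 165.0], [48.0, 226.0], [183.0, 309.0]] [[566.0, -114.0], [375.0, -74.0]]
0.1 [[138.0, 160.0], [48.0, 231.0], [183.0, 314.0]] [[567.0, -120.0], [379.0, -70.0]]
0.2 [[137.0, 156.0], [50.0, 236.0], [184.0, 318.0]] [[566.0, -125.0], [383.0, -67.0]]
-0.1 [[139.0, 170.0], [48.0, 221.0], [183.0, 303.0]] [[565.0, -109.0], [372.0, -79.0]]
```

View pics/s5.png

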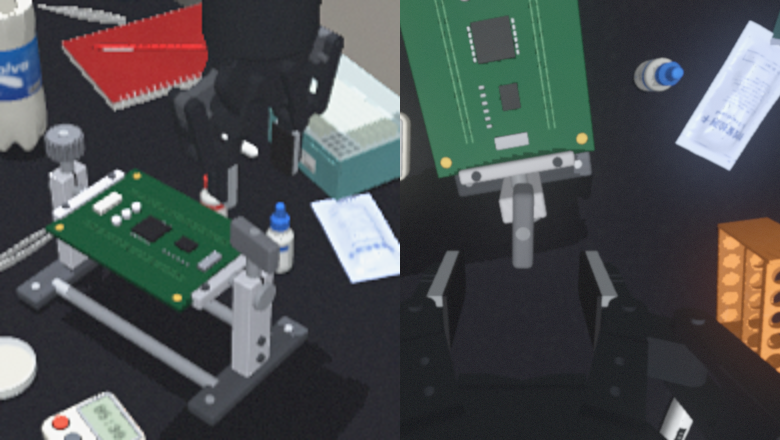

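The board reads level: side crop corners (137,170), (48,228) and (180,306) match a tilt of about 0 to -0.05. In the wrist view the bar is centred near crop (522,228), in line with the gripper and between the fingers.

```bash
python3 - <<'E'
from h import *
s=bot.read_state()
for q in((522,184),(522,228),(524,266)): print(shift(hit("wrist",(q[0]-200,q[1]+40),.16,s),s).round(1))
E
```

```text
[27.  -0.4 40.2]
[ 1.7 -0.3 40.2]
[-21.8   0.8  40.2]
```

```bash
python3 -m creep '[[0,0,0,1,0,30,50],[0,0,0,1,0,50,50],[0,0,0,1,0,60,50],[0,0,0,1,0,60,5],[0,0,0,1,0,60,5],[0,0,0,1,0,60,5],[0,0,0,1,0,60,5],[0,0,0,1,0,60,5],[0,0,0,1,0,60,5]]' 30
```

```text
time_s: 8.38
ee_pos: [0.5781, -0.0161, 0.1411]
eef_rot: [3.14, 0.0, 1.624]
ft_force: [-0.6, 0.4, 7.7]
grip_width: 0.131
```

Gripped, at about 11 mm opening. Next I'll turn the knob clockwise, which is positive about the tool's z.

```bash
python3 -m creep '[[0,0,0.12,0,0,0,5],[0,0,0.24,0,0,0,5],[0,0,0.36,0,0,0,5],[0,0,0.48,0,0,0,5],[0,0,0.6,0,0,0,5],[0,0,0.72,0,0,0,5],[0,0,0.84,0,0,0,5],[0,0,0.96,0,0,0,5],[0,0,1.08,0,0,0,5],[0,0,1.2,0,0,0,5],[0,0,1.3,0,0,0,5],[0,0,1.36,0,0,0,5],[0,0,1.36,0,0,0,5]]'; python3 -c "
from bench import bot;print(bot.read_state()['moment'])"
```

```text
time_s: 10.0
ee_pos: [0.5791, -0.0168, 0.1412]
eef_rot: [3.14, -0.003, 0.262]
ft_force: [7.1, -4.2, 1.1]
grip_width: 0.128
[-0.81067835 -1.40903826 -0.04663796]
```

```bash
python3 -m creep '[[0,0,0.04,0,0,0,5],[0,0,0.04,0,0,0,5],[0,0,0.04,0,0,0,40],[0,0,0.04,0,0,0,40],[0,0,0.04,0,0,0,40],[0,0,0.04,0,0,-20,40],[0,0,0.04,0,0,-60,40],[0,0,0.04,0,0,-120,40],[0,0,0.04,-60,-60,-140,40],[0,0,0.04,-120,-120,-140,40],[0,0,0.04,-120,-120,-140,40],[0,0,0.04,-120,-120,-140,40]]'
python3 - <<'E'
from h import *
cv2.imwrite("pics/s6.png",np.hstack([cv2.resize(bot.read_camera("side")[120:340,230:430],None,fx=2,fy=2),cv2.resize(bot.read_camera("top")[180:315,195:395],None,fx=2,fy=440/135)]))
E
```

```text
time_s: 11.5
ee_pos: [0.4284, 0.0698, 0.281]
eef_rot: [3.141, -0.001, 0.227]
ft_force: [0.5, -0.3, 0.1]
grip_width: 0.472
```

View pics/s6.png

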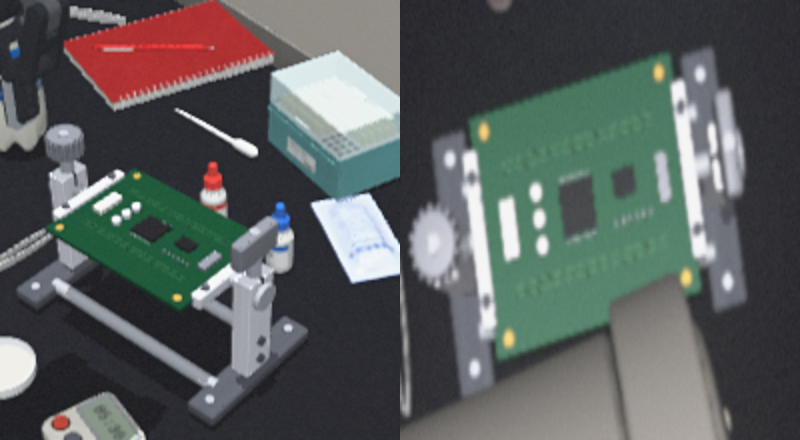

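The board is level, with the same side crop corners as before. The bar now stands across the axle, parallel to the feet at (735,145), and the arm is clear. Handing in.

```bash
python3 -c "
from bench import bot;print(bot.read_state()['qd'].round(3));print(bot.close_job())"
```

```text
[ 0.01   0.026  0.013 -0.016 -0.    -0.003  0.002]
the job is handed in; nothing more can be done
None
```

The board is level with its components up, and the bar knob is turned to its locked position. I handed the job in at about 11.6 s on the robot's clock; it reports no verdict.

- **Levelling:** The first press, 36 mm out from the axle, only brought the board partway down. The fingertips slid off its outer edge, and the wrist force reached about 50 N, well over the 3 to 6 N meant for pressing but under the 120 N limit. A second, gentler press at 28 mm took 2 to 4 N at the readings I took and finished it. In the side picture the corners fit a tilt of about 0 to -0.05 rad.
- **Locking:** I gripped the bar and turned it clockwise by about 1.4 rad from near 0. I did not clearly feel the end stop. In the last pictures the bar stands square across the axle.
- **Last checks:** The board had not moved after the lock was turned, and the wrist force was about 0.6 N with the gripper clear of the frame. I never touched the round knob, and it looked unchanged. The arm was still settling slightly at hand-in (joint speeds up to 0.03 rad/s).

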